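Sticker the next course of a board stack

TASK

Two planed walnut boards already lie on a pair of bearers, and the next course must go on the stack so that air can pass between the boards. Lay the two loose square sticks across the lower boards, one straight above each bearer with their ends in line, then lay the loose wide board on the sticks squarely above the wide lower board and the loose narrow board squarely above the narrow one. Do not shift the lower boards, and leave the pencil and the steel rule beside the stack where they are.

Things in the scene. Friction and masses are not known exactly. Their poses are not given: they have to be found in the camera images.
- sticker_1_center (a point): Loose stick (sticker) of pale wood, 190 mm long, 20 x 20 mm square, lying on the bench; the same as the other sticker, and either may go over either bearer. Lies flat. This point: the centre of the piece, half-way up. x along its length, y across, z up.
- sticker_2_center (a point): The second, identical loose sticker of pale wood, 190 x 20 x 20 mm, lying on the bench. Lies flat. This point: the centre of the piece, half-way up. x along its length, y across, z up.
- wide_board_center (a point): Loose wide dark walnut board with pale sealed ends, 240 mm long, 60 mm wide, 20 mm thick, about 0.2 kg, lying on the bench. Lies flat. This point: the centre of the piece, half-way up. x along its length, y across, z up.
- narrow_board_center (a point): Loose narrow dark walnut board with pale sealed ends, 240 mm long, 36 mm wide, 20 mm thick, about 0.1 kg, lying on the bench. Lies flat. This point: the centre of the piece, half-way up. x along its length, y across, z up.
- lower_wide_center (a point): Wide dark board already in the stack, loose on the two bearers, 240 x 60 x 20 mm, its underside 25 mm and its top 45 mm above the bench. It and the narrow lower board lie parallel with a 44 mm gap between them; which of them is nearer the robot varies. Lies flat. This point: the centre of the piece, half-way up. x along its length, y across, z up.
- lower_narrow_center (a point): Narrow dark board already in the stack, loose on the two bearers, 240 x 36 x 20 mm, its underside 25 mm and its top 45 mm above the bench. Lies flat. This point: the centre of the piece, half-way up. x along its length, y across, z up.
- bearer_1_center (a point): Fixed pale bearer batten under the lower boards, 190 mm long, 30 mm wide, 25 mm high, on the bench, crossing below both boards at right angles 40 mm from one end of them; its ends stick out on both sides of the pair. The bearers are 160 mm apart, centre to centre. Lies flat. This point: the centre of the piece, half-way up. x along its length, y across, z up.
- bearer_2_center (a point): The second, identical fixed bearer, 40 mm from the other end of the lower boards. Lies flat. This point: the centre of the piece, half-way up. x along its length, y across, z up.
- pencil: Bystander: red pencil lying flat on the bench between the stack and the pieces on the left, about 165 mm long, 8 mm thick; to be left alone. Origin: on the bench under its middle; x along it.
- rule: Bystander: flat steel rule lying on the bench between the stack and the pieces on the right, 160 x 26 mm, 4 mm thick; to be left alone. Origin: on the bench under its middle; x along it.
There are look-alikes about, which are no part of the job. What is shaped like the part that bears bearer_1_center but orange or red is not meant.

How it is judged:
By the outcome, as a careful person would: the job done as asked, in the order asked, and still so for the second after the job is handed in, with the robot touching nothing.
It also fails if it takes over 115 s, if anything falls off the work surface, if the arm or the gripper's body presses on something with over 40 N, if the wrist force passes 120 N, or if a joint passes its speed limit or range.

ROBOT

A 7-joint arm with a two-finger parallel gripper is mounted at the origin on the work surface. World frame = base frame: x ahead of the robot, y to its left, z up, the work surface at z = 0. Lengths are in m, angles in rad, forces in N, time in s.
With the tool pointing down it reaches from about 0.35 to 0.9 m from the base axis. Payload 8.1 kg.
Tool frame: the origin (TCP) lies between the finger pads; the fingertips stand ahead of it and the grasp point (between the pads) is the TCP (arm.nose_length is the z of the fingertips in the tool frame, in m); z points along the fingers, y is the line along which they close (so a half turn about z gives the same grasp; the last joint's range is limited). The gripper opens to 92 mm and grips with 3 to 60 N. Pads are 19 mm wide; open, the fingers measure 130 mm over their backs; the gripper's body (75 mm by 190 mm) begins 47 mm behind the grasp point.
Start: joints at [1.195, 0.434, 0.025, 1.573, -0.012, 1.134, -0.075], TCP at [0.168, -0.602, 0.246] pointing down, gripper open.
Joint ranges: [-2.62, 2.62], [-0.44, 2.09], [-1.27, 1.32], [0.08, 2.57], [-1.32, 4.46], [0.12, 2], [-2.74, 2.74]. Speed limits (rad/s): [2.22, 2.22, 3.01, 3.01, 3.14, 3.14, 3.14].

INTERFACE

Orientations are given as a rotation vector (axis times angle).
In Python, from cell import sensors, optics, arm gives the robot as it stands.
- The arm moves only by the tool arm_command, never from a script. Its argument "deltas" is one flat list of numbers, 7 for each row, row after row: the turn, a rotation vector about the world's x, y, z as a fraction of full scale, then the shift along the world's x, y, z as a fraction of full scale, then the finger opening in mm, from 0 to 91.8. In form: [wx, wy, wz, dx, dy, dz, fingers, wx, wy, wz, dx, dy, dz, fingers, ...]. A call has 1 to 20 rows; each row is the pose to reach, as a shift and turn from the pose commanded when the call began; what a row does not reach only later rows make up. Full scale, the value 1, is 1 m for a shift and 90 degrees for a turn. A row lasts 1/10 s, in which the tool goes at most 50 mm and 8.59 degrees, less where a joint would pass 70% of its speed; a pose out of reach is approached as far as the arm can. A call with a number of a shift or a turn outside -1 to 1 is refused whole. A call with a gripper value outside its range is refused whole. The fingers move at their own pace and stop on an object; "force" is the grip in N (left out, the last holds). Time passes only in rows, so rows that repeat a pose let the fingers close. It gives the time, the measured TCP pose, the force, the opening and the grip force at its end, in the units of the state.
- sensors.observe(): the state, without advancing time (a new reading comes with each control period).
- optics.get_image(name): name is "scene" or "top"; returns the picture (384x512x3 uint8, blue, green, red); there is no depth.
- optics.calibration(name): a dict with "camera_matrix" (3x3 intrinsics, pixels), "rvec" (rotation vector, rad) and "tvec" (3), from world to camera coordinates, as OpenCV has them. Camera axes: x right, y down, z forward; pixel columns grow to the right and rows downward; lengths in m; the calibration is good to about 2 mm. A picture is of the moment at which its call begins. calibration takes no time and is no camera call.
- arm.sign_off(): hands the job in; it is judged then, once.
The state is a dict: "clock": time; "joints": joint angles; "dq": joint speeds; "joint_efforts": joint torques, N m; "position": TCP position; "ee_rot": TCP orientation; "force": force on the tool from outside, world axes, zero at the start; "ft_torque": the same for the moment, N m; "width": opening from 0.0 (shut) to 1.0 (fully open); "gripper_force": force on a finger pad.
Only numpy, scipy, OpenCV 4.12 (cv2) and the standard library are available. Lean on these libraries where they do the work, as an engineer would, in place of code of your own. Each camera call takes 0.05 s, during which the arm holds its last target. There are 200 camera calls.

## Working session

There is one attempt and no reset: what is moved stays moved. The work goes in short steps, Python scripts to look and compute and a tool call to move; the robot and the scene stay as the last step left them, time stands still between calls to the robot, and variables do not carry over. Pictures are saved under pics/ and viewed, at most 14 in all, crops included, and the job is handed in when it is done.

Besides the shell and the picture viewer there is one more tool, called after "Request:" as name(argument=value, ...) on one line, values as JSON. arm_command: Moves the arm, as the interface text tells. Its arguments: {"type":"object","properties":{"deltas":{"type":"array","items":{"type":"number"}},"force":{"type":"number"}},"required":["deltas"]}

```bash
mkdir -p pics; python3 - <<'E'
from cell import sensors, optics, arm
import cv2
for n in("scene","top"):
    cv2.imwrite(f"pics/{n}0.png",optics.get_image(n)); c=optics.calibration(n); print(n,c)
s=sensors.observe();print(s, arm.nose_length)
E
```

```text
scene {'camera_matrix': array([[396.55459324,   0.        , 259.95728933],
       [  0.        , 396.55459324, 183.36081436],
       [  0.        ,   0.        ,   1.        ]]), 'rvec': array([ 0.77677697,  2.45362262, -1.21498963]), 'tvec': array([ 0.32276336, -0.07324144,  1.33778134])}
top {'camera_matrix': array([[381.87903105,   0.        , 253.9569097 ],
       [  0.        , 381.87903105, 194.49034275],
       [  0.        ,   0.        ,   1.        ]]), 'rvec': array([ 2.18496994, -2.12846535,  0.1610032 ]), 'tvec': array([-0.01379137,  0.42836075,  1.32572806])}
{'clock': 0.1, 'joints': array([ 1.19540363,  0.43515315,  0.02498299,  1.57400595, -0.01156605,
        1.13399109, -0.07508017]), 'dq': array([ 0.00149095, -0.00101139,  0.00098063, -0.00430518,  0.00044429,
       -0.00104425, -0.00178153]), 'joint_efforts': array([ 4.25612438e-03, -6.69130683e+01,  9.89091396e-01, -3.15150261e+01,
       -6.02933415e-02,  3.73373448e-02,  7.96888571e-05]), 'position': array([ 0.16820886, -0.60149363,  0.24502371]), 'ee_rot': array([-3.11106816e+00, -4.26920249e-01,  5.53717702e-04]), 'force': array([ 0.35694689,  0.47506931, -0.24735793]), 'ft_torque': array([ 0.00233728, -0.03160826,  0.01916584]), 'gripper_force': 0.0, 'width': 1.001365482138765} 0.019
```

View pics/top0.png

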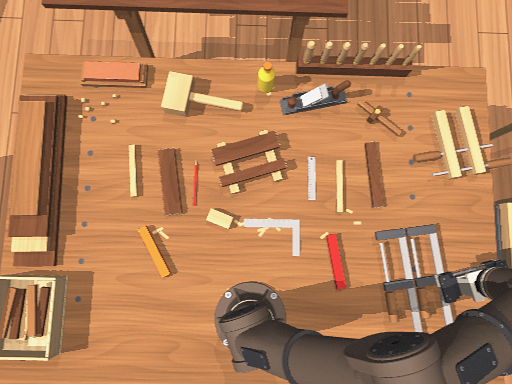

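View pics/scene0.png

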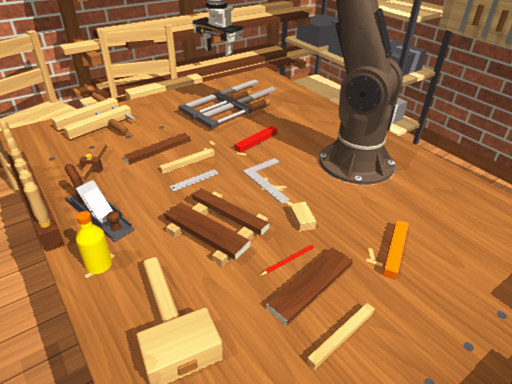

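The top picture shows stickers at about (133,171) and (340,186), the wide board at (172,181), the narrow board at (375,174) and the stack at (250,162), wide lower board on the far side. I'll enlarge these areas.

```bash
python3 - <<'E'
import cv2
a=cv2.imread("pics/top0.png")
def crop(x,y,w,h,s,n):
    c=cv2.resize(a[y:y+h,x:x+w],None,fx=s,fy=s,interpolation=cv2.INTER_CUBIC)
    for i in range(0,w,10): cv2.line(c,(i*s,0),(i*s,6 if i%50 else 14),(255,255,0),1)
    for i in range(0,h,10): cv2.line(c,(0,i*s),(6 if i%50 else 14,i*s),(255,255,0),1)
    cv2.imwrite(n,c)
crop(200,120,100,80,7,"pics/c1.png")
crop(120,135,90,85,7,"pics/c2.png")
crop(300,130,90,85,7,"pics/c3.png")
E
```

```text
(no output)
```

View pics/c1.png

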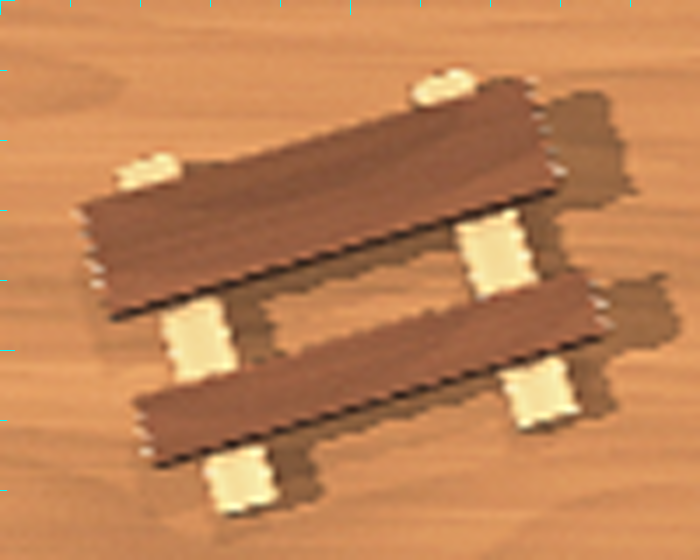

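View pics/c2.png

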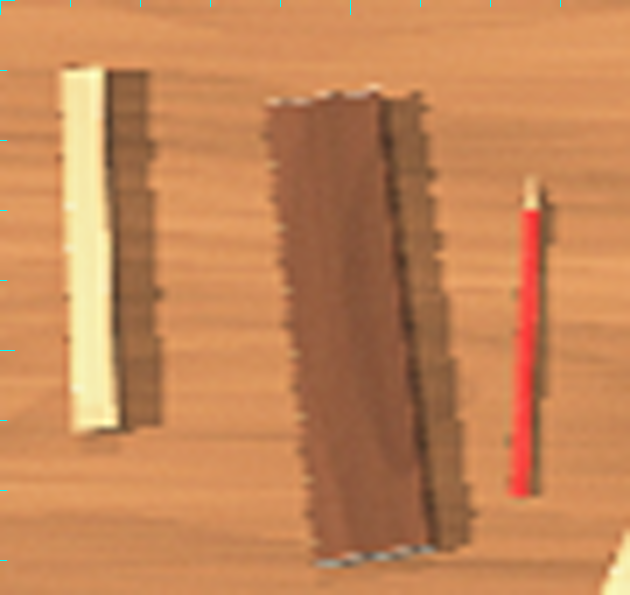

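View pics/c3.png

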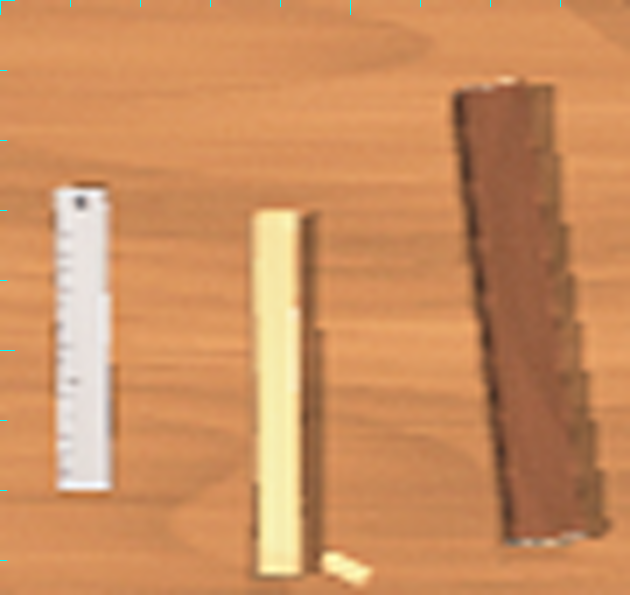

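Crops: lower boards' and bearers' corners are clear (wide lower board (80,207)-(560,188) in crop 1), as are the loose pieces. I'll fit rigid models of known size to those corners.

```bash
cat > h.py <<'E'
import cv2, numpy as np
from scipy.optimize import least_squares
from cell import sensors, optics, arm
def rect(L,W,z,cx=0,cy=0):
    return np.array([[cx+a*L/2,cy+b*W/2,z] for a,b in((1,1),(1,-1),(-1,-1),(-1,1))])
def world(P,p):
    c,s=np.cos(p[2]),np.sin(p[2]); return np.c_[P[:,0]*c-P[:,1]*s+p[0],P[:,0]*s+P[:,1]*c+p[1],P[:,2]]
def proj(P,n="top"):
    c=optics.calibration(n); return cv2.projectPoints(P,c["rvec"],c["tvec"],c["camera_matrix"],None)[0][:,0]
def fit(P,px,p0,n="top"):
    px=np.array(px,float); r=least_squares(lambda p:(proj(world(P,p),n)-px).ravel(),p0)
    print("pose",r.x[:2].round(4),"deg",np.degrees(r.x[2]).round(2),"rms px",np.sqrt(np.mean(r.fun**2)).round(2)); return r.x
def pix(u,v,z,n="top"):
    c=optics.calibration(n);R=cv2.Rodrigues(c["rvec"])[0];K=c["camera_matrix"]
    d=R.T@np.linalg.solve(K,[u,v,1]);o=-R.T@c["tvec"];return o+d*(z-o[2])/d[2]
E
python3 - <<'E'
from h import *
g=lambda L,x,y:np.array(L)/7+[x,y]
# x axis along board = image right = -y ; +y of rect = up in image = far
print(pix(250,162,.04))
# rects listed (+,+),(+,-),(-,-),(-,+)
lw=g([(530,80),(562,185),(110,312),(80,207)],200,120)
ln=g([(588,272),(610,330),(155,460),(135,402)],200,120)
b1=g([(178,162),(275,497),(217,513),(118,182)],200,120)
b2=g([(472,75),(578,412),(522,428),(415,94)],200,120)
W=rect(.24,.06,.045,0,.04);N=rect(.24,.036,.045,0,-.052);B1=rect(.03,.19,.025,-.08);B2=rect(.03,.19,.025,.08)
p0=[.6,0,-1.3]
S=fit(np.r_[W,N,B1,B2],np.r_[lw,ln,b1,b2],p0)
fit(np.r_[B1,B2],np.r_[b1,b2],p0); fit(np.r_[W,N],np.r_[lw,ln],p0)
for P,n in((W,"W"),(N,"N")):
    q=fit(P,lw if n=="W" else ln,p0)
# loose: long axis up in image (+x away): (+x,+y)=top-left,(+,-)=top-right,(-,-)=bottom right
for L,Wd,px,x,y in((.19,.02,[(62,70),(105,70),(118,428),(74,430)],120,135),(.24,.06,[(267,103),(380,92),(432,547),(318,560)],120,135),
  (.19,.02,[(254,212),(299,212),(301,573),(258,573)],300,130),(.24,.036,[(466,90),(530,86),(580,535),(512,540)],300,130)):
    fit(rect(L,Wd,.02),g(px,x,y),[.55,0,0])
for u,v in((193,187),(120+531/7,135+490/7),(120+531/7,135+180/7),(300+80/7,130+187/7),(300+80/7,130+490/7)): print(pix(u,v,0).round(3))
E
```

```text
[0.5434468  0.01458259 0.04      ]
pose [0.5511 0.0171] deg -72.02 rms px 1.0
pose [0.547  0.0162] deg -71.88 rms px 0.71
pose [0.5551 0.018 ] deg -72.13 rms px 0.4
pose [0.555  0.0182] deg -72.22 rms px 0.3
pose [0.5552 0.0179] deg -72.1 rms px 0.48
pose [0.5052 0.4339] deg 5.83 rms px 0.32
pose [0.47   0.2994] deg 9.37 rms px 0.3
pose [ 0.4697 -0.3102] deg 0.16 rms px 0.35
pose [ 0.5154 -0.4367] deg 5.0 rms px 0.38
[0.454 0.219 0.   ]
[0.389 0.205 0.   ]
[0.552 0.213 0.   ]
[ 0.579 -0.211  0.   ]
[ 0.418 -0.212  0.   ]
```

```bash
python3 - <<'E'
import cv2
a=cv2.imread("pics/scene0.png")
s=7;c=cv2.resize(a[180:270,160:275],None,fx=6,fy=6,interpolation=cv2.INTER_CUBIC)
cv2.imwrite("pics/c4.png",c)
from h import *
for d in(0,.008,.012):
    p=[.5551,.018,np.radians(-72.1)]
    for sx in(-.08,.08): print(d,((proj(world(rect(.03,.19,.025,sx,-d),p),"scene")-[160,180])*6).round().tolist(),((proj(world(rect(.03,.19,.025,sx,-d),p))-[200,120])*7).round().tolist())
print(((proj(world(rect(.24,.06,.045,0,.04),p),"scene")-[160,180])*6).round().tolist())
E
```

```text
0 [[300.0, 448.0], [583.0, 200.0], [637.0, 227.0], [357.0, 482.0]] [[172.0, 140.0], [274.0, 488.0], [217.0, 505.0], [116.0, 156.0]]
0 [[23.0, 280.0], [318.0, 66.0], [365.0, 90.0], [72.0, 309.0]] [[467.0, 57.0], [574.0, 401.0], [518.0, 418.0], [412.0, 72.0]]
0.008 [[313.0, 436.0], [593.0, 191.0], [647.0, 218.0], [370.0, 470.0]] [[176.0, 155.0], [278.0, 503.0], [222.0, 520.0], [120.0, 170.0]]
0.008 [[37.0, 270.0], [329.0, 58.0], [376.0, 82.0], [86.0, 299.0]] [[472.0, 71.0], [579.0, 416.0], [523.0, 432.0], [417.0, 87.0]]
0.012 [[320.0, 430.0], [599.0, 186.0], [652.0, 213.0], [377.0, 464.0]] [[178.0, 162.0], [280.0, 511.0], [224.0, 527.0], [122.0, 178.0]]
0.012 [[44.0, 265.0], [334.0, 54.0], [381.0, 78.0], [92.0, 294.0]] [[474.0, 78.0], [581.0, 424.0], [525.0, 440.0], [419.0, 94.0]]
[[21.0, 191.0], [120.0, 123.0], [538.0, 352.0], [445.0, 438.0]]
```

View pics/c4.png

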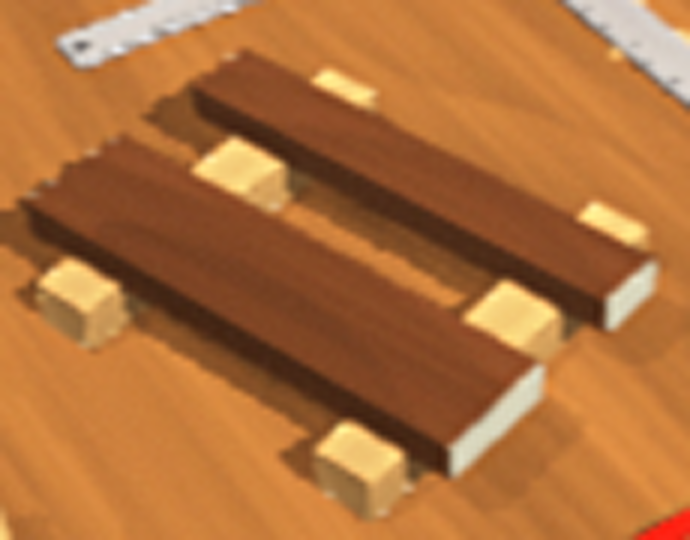

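Request:
arm_command(deltas=[0,0,-0.05,0.05,0.05,0,60,0,0,-0.1,0.1,0.1,0,60,0,0,-0.17,0.15,0.15,0,60,0,0,-0.17,0.2,0.2,-0.03,60,0,0,-0.17,0.25,0.24,-0.06,60,0,0,-0.17,0.302,0.292,-0.1,60,0,0,-0.17,0.302,0.292,-0.12,60,0,0,-0.17,0.302,0.292,-0.12,60,0,0,-0.17,0.302,0.292,-0.12,60,0,0,-0.17,0.302,0.292,-0.12,60,0,0,-0.17,0.302,0.292,-0.12,60,0,0,-0.17,0.302,0.292,-0.12,60], force=15)

```text
clock: 1.3
position: [0.4696, -0.311, 0.126]
ee_rot: [3.141, 0.007, -0.001]
force: [-0.9, -0.6, -0.7]
width: 0.653
gripper_force: 0.0
```

The scene crop agrees with the top-view fit to a few mm (bearer far ends at about (40,287) and (320,455)). The bearers' centre is about 8 mm nearer than the centre of the board pair. The arm is now above sticker 2, so I'll descend, grip and lift.

Request:
arm_command(deltas=[0,0,0,0,0,-0.04,60,0,0,0,0,0.0008,-0.075,60,0,0,0,0,0.0008,-0.095,60,0,0,0,0,0.0008,-0.105,60,0,0,0,0,0.0008,-0.105,60,0,0,0,0,0.0008,-0.105,10,0,0,0,0,0.0008,-0.105,10,0,0,0,0,0.0008,-0.105,10,0,0,0,0,0.0008,-0.105,10,0,0,0,0,0.0008,-0.105,10,0,0,0,0,0.0008,-0.105,10,0,0,0,0,0.0008,-0.105,10,0,0,0,0,0.0008,-0.105,10,0,0,0,0,0.0008,-0.07,10,0,0,0,0,0.0008,-0.03,10,0,0,0,0,0.0008,0,10,0,0,0,0,0.0008,0,10], force=20)

```text
clock: 3.0
position: [0.4726, -0.3103, 0.1298]
ee_rot: [3.138, 0.009, 0.01]
force: [-0.4, 0.5, -0.1]
width: 0.213
gripper_force: 20.0
```

Request:
arm_command(deltas=[0,0,0.05,0.01,0.04,0.01,10,0,0,0.1,0.03,0.08,0.015,10,0,0,0.15,0.05,0.12,0.015,10,0,0,0.198,0.07,0.16,0.015,10,0,0,0.198,0.085,0.2,0.015,10,0,0,0.198,0.095,0.23,0.015,10,0,0,0.198,0.102,0.249,0.005,10,0,0,0.198,0.102,0.249,-0.01,10,0,0,0.198,0.102,0.249,-0.03,10,0,0,0.198,0.102,0.249,-0.045,10,0,0,0.198,0.102,0.249,-0.045,10,0,0,0.198,0.102,0.249,-0.045,10,0,0,0.198,0.102,0.249,-0.045,10,0,0,0.198,0.102,0.249,-0.045,10])

```text
clock: 4.4
position: [0.5729, -0.0602, 0.0815]
ee_rot: [3.102, 0.495, 0.002]
force: [0.3, 0.5, -1.1]
width: 0.218
gripper_force: 20.0
```

```bash
python3 - <<'E'
from h import *
s=sensors.observe();print(s["position"],s["ee_rot"],s["force"],s["joints"].round(2))
a=optics.get_image("scene")[140:280,140:300]
b=optics.get_image("top")[110:220,190:310]
a=cv2.resize(a,None,fx=3.5,fy=4,interpolation=cv2.INTER_CUBIC)[:560,:400]
cv2.imwrite("pics/d1.png",cv2.resize(optics.get_image("scene")[150:270,140:290],None,fx=5,fy=5,interpolation=cv2.INTER_CUBIC))
cv2.imwrite("pics/d2.png",cv2.resize(b,None,fx=5,fy=5,interpolation=cv2.INTER_CUBIC))
E
```

```text
[ 0.57290078 -0.06018988  0.08153953] [3.10202300e+00 4.95073985e-01 2.12948727e-03] [ 0.27876955  0.51156322 -1.1056453 ] [ 0.13  0.55 -0.16  1.86  0.12  0.75 -1.36]
```

View pics/d1.png

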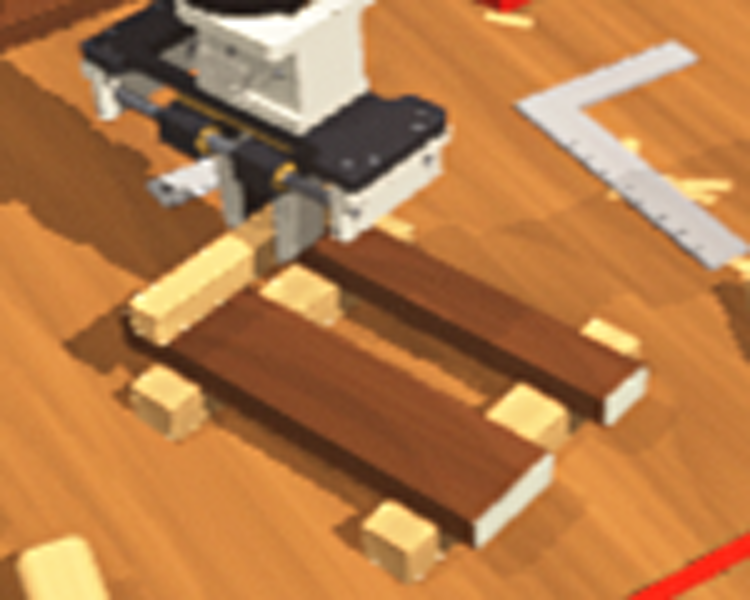

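The stick hangs over the right-hand bearer with its end in line with it (stick end at (150,320), bearer end at (165,400)). I'll lower and release it.

Request:
arm_command(deltas=[0,0,0,-0.001,-0.0005,-0.008,10,0,0,0,-0.001,-0.0005,-0.0125,10,0,0,0,-0.001,-0.0005,-0.0145,10,0,0,0,-0.001,-0.0005,-0.0152,10,0,0,0,-0.001,-0.0005,-0.0152,10,0,0,0,-0.001,-0.0005,-0.0152,10,0,0,0,-0.001,-0.0005,-0.0152,50,0,0,0,-0.001,-0.0005,-0.0152,50,0,0,0,-0.001,-0.0005,-0.0152,50,0,0,0,-0.001,-0.0005,-0.0152,50,0,0,0,-0.001,-0.0005,-0.0152,50,0,0,0,-0.001,-0.0005,0.01,50,0,0,0,-0.001,-0.0005,0.05,50,0,0,0,-0.001,-0.0005,0.08,50,0,0,0,-0.001,-0.0005,0.08,50])

```text
clock: 6.05
position: [0.574, -0.0606, 0.165]
ee_rot: [3.101, 0.495, 0.011]
force: [0.3, -0.2, -0.0]
width: 0.544
gripper_force: 0.0
```

Request:
arm_command(deltas=[0,0,-0.03,-0.006,0.045,0,60,0,0,-0.06,-0.012,0.09,0,60,0,0,-0.09,-0.018,0.135,0,60,0,0,-0.12,-0.024,0.18,0,60,0,0,-0.137,-0.03,0.225,0,60,0,0,-0.137,-0.036,0.27,0,60,0,0,-0.137,-0.042,0.315,0,60,0,0,-0.137,-0.048,0.36,0,60,0,0,-0.137,-0.055,0.405,0,60,0,0,-0.137,-0.061,0.45,-0.01,60,0,0,-0.137,-0.067,0.4945,-0.03,60,0,0,-0.137,-0.067,0.4945,-0.06,60,0,0,-0.137,-0.067,0.4945,-0.08,60,0,0,-0.137,-0.067,0.4945,-0.08,60,0,0,-0.137,-0.067,0.4945,-0.08,60,0,0,-0.137,-0.067,0.4945,-0.08,60])

```text
clock: 7.65
position: [0.5052, 0.4341, 0.082]
ee_rot: [-3.136, -0.158, -0.002]
force: [0.4, 0.1, 0.5]
width: 0.655
gripper_force: 0.0
```

```bash
python3 - <<'E'
from h import *
s=sensors.observe();print(s["position"],s["ee_rot"],s["joints"].round(2))
cv2.imwrite("pics/e1.png",cv2.resize(optics.get_image("top")[115:205,195:305],None,fx=7,fy=6.6667,interpolation=cv2.INTER_CUBIC))
p=[.547,.0154,np.radians(-72)]
for sx in(.08,-.08): print(((proj(world(rect(.02,.19,.065,sx),p))-[195,115])*[7,6.6667]).round().tolist())
E
```

```text
[0.50518238 0.43414661 0.08204861] [-3.13640379e+00 -1.58262574e-01 -2.32095302e-03] [-0.68  0.67 -0.17  1.62  0.14  0.87 -2.38]
[[501.0, 82.0], [612.0, 420.0], [573.0, 430.0], [463.0, 92.0]]
[[197.0, 164.0], [302.0, 505.0], [263.0, 516.0], [158.0, 174.0]]
```

View pics/e1.png

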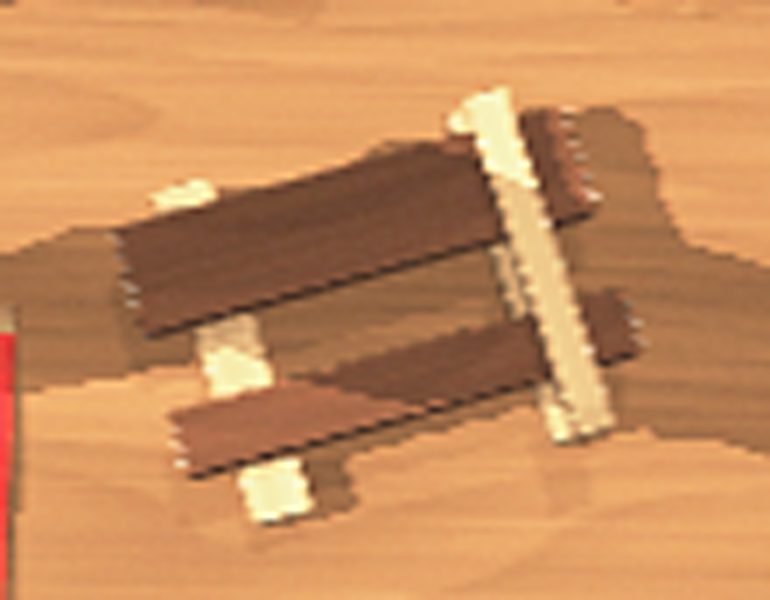

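Stick 2 lies over its bearer within about 2 mm: its corners are at (472,95) and (613,422), predicted (463,92) and (612,420). Now I'll grip the other stick.

Request:
arm_command(deltas=[0,0,0,0,0,-0.03,60,0,0,0,0,0,-0.05,60,0,0,0,0,0,-0.0605,60,0,0,0,0,0,-0.0605,60,0,0,0,0,0,-0.0605,10,0,0,0,0,0,-0.0605,10,0,0,0,0,0,-0.0605,10,0,0,0,0,0,-0.0605,10,0,0,0,0,0,-0.0605,10,0,0,0,0,0,-0.0605,10,0,0,0,0,0,-0.0605,10,0,0,0,0,0,-0.0605,10,0,0,0,0,0,-0.03,10,0,0,0,0,0,0.01,10,0,0,0,0,0,0.05,10,0,0,0,0,0,0.05,10,0,0,0,0,0,0.05,10])

```text
clock: 9.4
position: [0.5047, 0.4341, 0.1316]
ee_rot: [-3.136, -0.159, -0.002]
force: [0.1, 1.1, -0.4]
width: 0.22
gripper_force: 20.0
```

Request:
arm_command(deltas=[0,0,0.03,0.001,-0.043,0,10,0,0,0.06,0.003,-0.086,0,10,0,0,0.09,0.005,-0.129,0,10,0,0,0.12,0.008,-0.172,0,10,0,0,0.136,0.01,-0.215,0,10,0,0,0.136,0.012,-0.258,0,10,0,0,0.136,0.014,-0.3,0,10,0,0,0.136,0.0158,-0.33,-0.01,10,0,0,0.136,0.0158,-0.343,-0.03,10,0,0,0.136,0.0158,-0.343,-0.045,10,0,0,0.136,0.0158,-0.343,-0.05,10,0,0,0.136,0.0158,-0.343,-0.05,10,0,0,0.136,0.0158,-0.343,-0.05,10])

```text
clock: 10.7
position: [0.52, 0.0915, 0.0807]
ee_rot: [-3.102, -0.494, 0.001]
force: [-0.5, -0.2, -0.7]
width: 0.214
gripper_force: 20.0
```

Request:
arm_command(deltas=[0,0,0,0.0008,-0.0003,-0.008,10,0,0,0,0.0008,-0.0003,-0.0125,10,0,0,0,0.0008,-0.0003,-0.0145,10,0,0,0,0.0008,-0.0003,-0.0152,10,0,0,0,0.0008,-0.0003,-0.0152,10,0,0,0,0.0008,-0.0003,-0.0152,10,0,0,0,0.0008,-0.0003,-0.0152,50,0,0,0,0.0008,-0.0003,-0.0152,50,0,0,0,0.0008,-0.0003,-0.0152,50,0,0,0,0.0008,-0.0003,-0.0152,50,0,0,0,0.0008,-0.0003,-0.0152,50,0,0,0,0.0008,-0.0003,0.01,50,0,0,0,0.0008,-0.0003,0.05,50,0,0,0,0.0008,-0.0003,0.08,50,0,0,0,0.0008,-0.0003,0.08,50])

```text
clock: 12.2
position: [0.5234, 0.0913, 0.1648]
ee_rot: [-3.102, -0.493, -0.011]
force: [1.3, -0.8, -0.6]
width: 0.545
gripper_force: 0.0
```

Request:
arm_command(deltas=[0,0,-0.03,-0.01,0.04,0,85,0,0,-0.06,-0.02,0.08,0,85,0,0,-0.097,-0.03,0.12,0,85,0,0,-0.097,-0.04,0.16,0,85,0,0,-0.097,-0.051,0.2,-0.01,85,0,0,-0.097,-0.051,0.208,-0.04,85,0,0,-0.097,-0.051,0.208,-0.075,85,0,0,-0.097,-0.051,0.208,-0.075,85,0,0,-0.097,-0.051,0.208,-0.075,85,0,0,-0.097,-0.051,0.208,-0.075,85,0,0,-0.097,-0.051,0.208,-0.075,85])

```text
clock: 13.3
position: [0.471, 0.2988, 0.0874]
ee_rot: [-3.13, -0.254, -0.004]
force: [0.1, -0.3, 0.3]
width: 0.927
gripper_force: 0.0
```

```bash
python3 - <<'E'
from h import *
s=sensors.observe();print(s["position"],s["ee_rot"],s["joints"].round(2))
cv2.imwrite("pics/f1.png",cv2.resize(optics.get_image("top")[115:205,195:305],None,fx=7,fy=6.6667,interpolation=cv2.INTER_CUBIC))
E
```

```text
[0.47099897 0.29881068 0.087351  ] [-3.13008639 -0.25390571 -0.00360905] [-0.49  0.52 -0.23  1.9   0.17  0.74 -2.23]
```

View pics/f1.png

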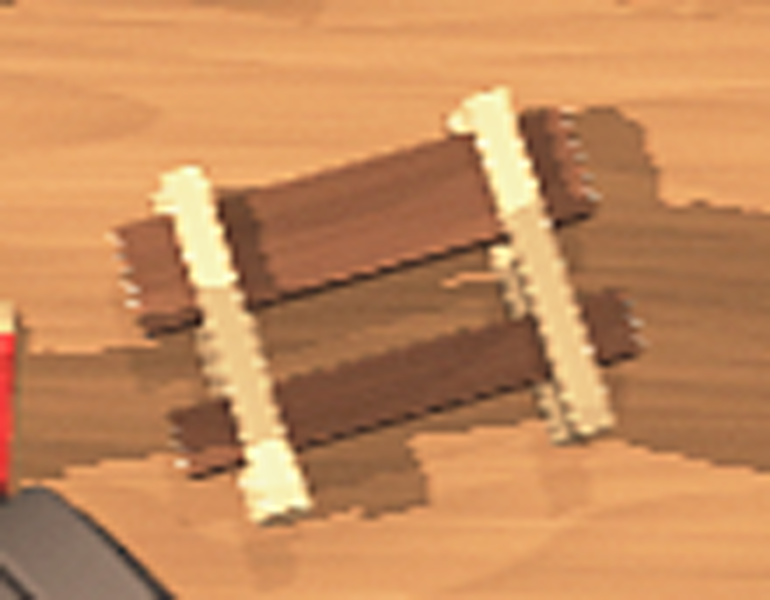

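Both sticks lie over the bearers with ends in line: the left stick runs (165,177)-(308,508) and the right one (472,95)-(613,422), with the same ~2 mm offset. Now I'll grip the wide board.

Request:
arm_command(deltas=[0,0,0,-0.0005,0.0003,-0.03,85,0,0,0,-0.0005,0.0003,-0.05,85,0,0,0,-0.0005,0.0003,-0.064,85,0,0,0,-0.0005,0.0003,-0.064,85,0,0,0,-0.0005,0.0003,-0.064,45,0,0,0,-0.0005,0.0003,-0.064,45,0,0,0,-0.0005,0.0003,-0.064,45,0,0,0,-0.0005,0.0003,-0.064,45,0,0,0,-0.0005,0.0003,-0.064,45,0,0,0,-0.0005,0.0003,-0.064,45,0,0,0,-0.0005,0.0003,-0.064,45], force=30)

```text
clock: 14.45
position: [0.47, 0.2998, 0.0227]
ee_rot: [-3.13, -0.256, -0.002]
force: [-0.5, 0.6, 6.8]
width: 0.652
gripper_force: 30.0
```

Request:
arm_command(deltas=[0,0,0,0,0,0.02,45,0,0,0,0,0,0.05,45,0,0,0,0,0,0.09,45,0,0,0,0,0,0.13,45,0,0,0,0,0,0.13,45,0,0,0,0,0,0.13,45])

```text
clock: 15.05
position: [0.4697, 0.2987, 0.1523]
ee_rot: [-3.131, -0.255, -0.002]
force: [0.1, -0.9, -2.9]
width: 0.65
gripper_force: 30.0
```

Request:
arm_command(deltas=[0,0,0.08,0.008,-0.015,0,45,0,0,0.16,0.016,-0.03,0,45,0,0,0.24,0.024,-0.045,0,45,0,0,0.32,0.032,-0.06,0,45,0,0,0.4,0.04,-0.075,0,45,0,0,0.48,0.048,-0.09,0,45,0,0,0.56,0.056,-0.105,0,45,0,0,0.6,0.06,-0.12,0,45,0,0,0.6,0.06,-0.12,0,45,0,0,0.6,0.06,-0.12,0,45])

```text
clock: 16.05
position: [0.5285, 0.1787, 0.1504]
ee_rot: [-2.675, -1.645, 0.004]
force: [-0.4, 0.0, -2.5]
width: 0.649
gripper_force: 30.0
```

Request:
arm_command(deltas=[0,0,0.08,0.01,-0.022,0,45,0,0,0.16,0.02,-0.044,0,45,0,0,0.24,0.03,-0.066,0,45,0,0,0.32,0.04,-0.088,0,45,0,0,0.4,0.05,-0.11,0,45,0,0,0.46,0.058,-0.132,0,45,0,0,0.494,0.0634,-0.1484,0,45,0,0,0.494,0.0634,-0.1484,-0.02,45,0,0,0.494,0.0634,-0.1484,-0.04,45,0,0,0.494,0.0634,-0.1484,-0.04,45,0,0,0.494,0.0634,-0.1484,-0.04,45,0,0,0.494,0.0634,-0.1484,-0.04,45])

```text
clock: 17.25
position: [0.5933, 0.0316, 0.1126]
ee_rot: [1.85, 2.538, 0.002]
force: [1.3, 0.4, -2.2]
width: 0.651
gripper_force: 30.0
```

```bash
python3 - <<'E'
from h import *
s=sensors.observe();print(s["position"],s["ee_rot"],2*np.degrees(np.arctan2(s["ee_rot"][1],s["ee_rot"][0])),s["joints"].round(2),s["force"])
E
```

```text
[0.59330721 0.0315836  0.11262901] [1.85010871e+00 2.53825047e+00 1.71130110e-03] 107.82403534916185 [ 0.27  0.6  -0.6   1.76  0.41  0.91 -0.2 ] [ 1.29244085  0.36322756 -2.21251505]
```

Request:
arm_command(deltas=[0,0,0,0,-0.001,-0.012,45,0,0,0,0,-0.001,-0.02,45,0,0,0,0,-0.001,-0.023,45,0,0,0,0,-0.001,-0.0245,45,0,0,0,0,-0.001,-0.0252,45,0,0,0,0,-0.001,-0.0252,45,0,0,0,0,-0.001,-0.0252,45])

```text
clock: 17.95
position: [0.5922, 0.0292, 0.0877]
ee_rot: [1.852, 2.538, -0.002]
force: [-8.3, -2.1, 14.9]
width: 0.649
gripper_force: 30.0
```

```bash
python3 - <<'E'
from h import *
s=sensors.observe();print(s["position"],s["force"])
cv2.imwrite("pics/g1.png",cv2.resize(optics.get_image("scene")[150:270,140:290],None,fx=5,fy=5,interpolation=cv2.INTER_CUBIC))
E
```

```text
[0.59217423 0.0291559  0.0876623 ] [-8.29069351 -2.14413532 14.87773995]
```

View pics/g1.png

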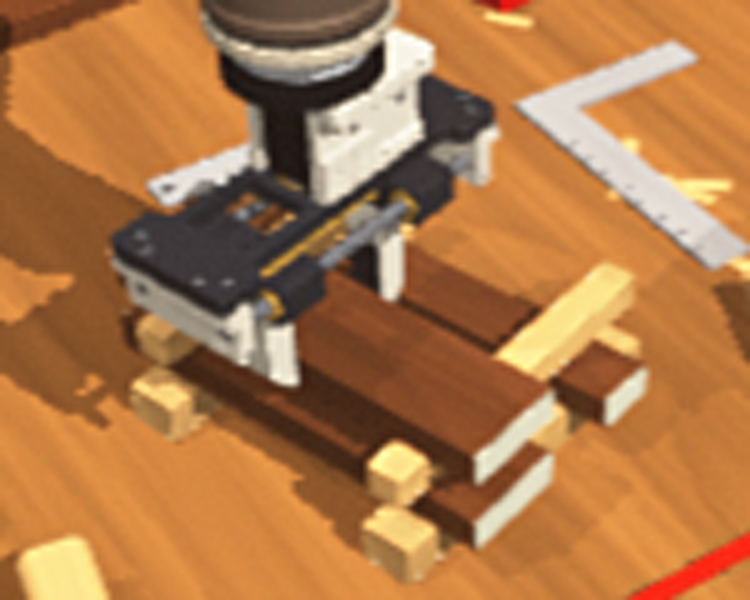

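The board rests on the sticks above its twin, with end faces aligned at (475,480) and (475,545). I'll release it and go to the narrow board.

Request:
arm_command(deltas=[0,0,0,0,0,0.001,45,0,0,0,0,0,0.001,78,0,0,0,0,0,0.001,78,0,0,0,0,0,0.001,78,0,0,0,0,0,0.001,78,0,0,0,0,0,0.03,78,0,0,0,0,0,0.07,78,0,0,0,0,0,0.1,78,0,0,0,0,0,0.1,78])

```text
clock: 18.9
position: [0.5952, 0.0304, 0.191]
ee_rot: [1.848, 2.534, 0.008]
force: [0.3, 0.3, 0.3]
width: 0.851
gripper_force: 0.0
```

Request:
arm_command(deltas=[0,0,-0.08,-0.005,-0.04,0,70,0,0,-0.16,-0.01,-0.08,0,70,0,0,-0.24,-0.015,-0.12,0,70,0,0,-0.32,-0.02,-0.16,0,70,0,0,-0.4,-0.025,-0.2,0,70,0,0,-0.48,-0.03,-0.24,0,70,0,0,-0.56,-0.035,-0.28,0,70,0,0,-0.64,-0.04,-0.32,0,70,0,0,-0.72,-0.045,-0.36,0,70,0,0,-0.8,-0.05,-0.4,0,70,0,0,-0.88,-0.06,-0.44,0,70,0,0,-0.95,-0.07,-0.46,-0.03,70,0,0,-0.95,-0.077,-0.467,-0.07,70,0,0,-0.95,-0.077,-0.467,-0.1,70,0,0,-0.95,-0.077,-0.467,-0.1,70,0,0,-0.95,-0.077,-0.467,-0.1,70])

```text
clock: 20.5
position: [0.5161, -0.437, 0.0864]
ee_rot: [-3.081, -0.608, 0.001]
force: [0.8, 0.5, 0.7]
width: 0.759
gripper_force: 0.0
```

```bash
python3 - <<'E'
from h import *
s=sensors.observe();print(s["position"],s["ee_rot"],2*np.degrees(np.arctan2(s["ee_rot"][1],s["ee_rot"][0])),s["joints"].round(2),s["force"])
cv2.imwrite("pics/h1.png",cv2.resize(optics.get_image("top")[115:205,195:305],None,fx=7,fy=6.6667,interpolation=cv2.INTER_CUBIC))
W=rect(.24,.06,.085,0,.04);print(((proj(world(W,[.5551,.018,np.radians(-72.15)]))-[195,115])*[7,6.6667]).round().tolist())
E
```

```text
[ 0.51605003 -0.43700044  0.08638247] [-3.08117998e+00 -6.07811628e-01  8.09063813e-04] -337.6815515337445 [ 0.74  0.68 -0.19  1.58  0.15  0.9  -0.68] [0.80291999 0.45696063 0.67495852]
[[571.0, 84.0], [606.0, 191.0], [139.0, 317.0], [106.0, 208.0]]
```

View pics/h1.png

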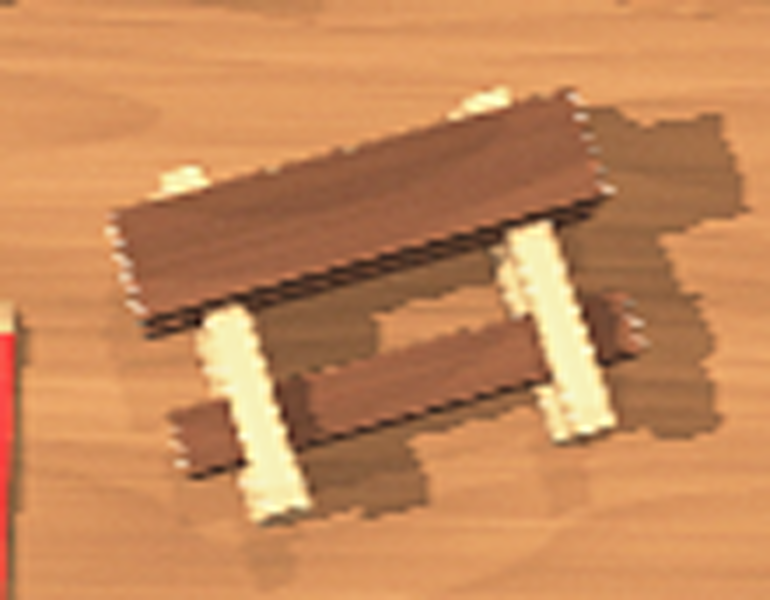

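The wide board matches the predicted outline within about 6 crop px (~2 mm), at (108,213)-(612,190). The yaw above the narrow board is 22° and should be 5°, so I'll correct that, descend and grip.

Request:
arm_command(deltas=[0,0,-0.09,0,0,0,70,0,0,-0.16,0,0,0,70,0,0,-0.192,0,0,0,70,0,0,-0.192,0,0,-0.03,70,0,0,-0.192,0,0,-0.05,70,0,0,-0.192,0,0,-0.0635,70,0,0,-0.192,0,0,-0.0635,70,0,0,-0.192,0,0,-0.0635,70,0,0,-0.192,0,0,-0.0635,25,0,0,-0.192,0,0,-0.0635,25,0,0,-0.192,0,0,-0.0635,25,0,0,-0.192,0,0,-0.0635,25,0,0,-0.192,0,0,-0.0635,25,0,0,-0.192,0,0,-0.0635,25,0,0,-0.192,0,0,-0.0635,25,0,0,-0.192,0,0,-0.0635,25], force=25)

```text
clock: 22.15
position: [0.5159, -0.4375, 0.0232]
ee_rot: [3.139, 0.137, 0.0]
force: [-1.2, 1.9, 3.5]
width: 0.386
gripper_force: 24.9
```

Request:
arm_command(deltas=[0,0,0,0,0,0.03,25,0,0,0,0,0,0.07,25,0,0,0,0,0,0.11,25,0,0,0,0,0,0.14,25,0,0,0,0,0,0.14,25,0,0,0,0,0,0.14,25])

```text
clock: 22.75
position: [0.5158, -0.4376, 0.1631]
ee_rot: [3.138, 0.137, 0.001]
force: [-0.5, 0.0, -2.6]
width: 0.387
gripper_force: 24.9
```

```bash
python3 - <<'E'
from h import *
s=sensors.observe();print(s["position"],s["ee_rot"],2*np.degrees(np.arctan(s["ee_rot"][1]/s["ee_rot"][0])),s["joints"].round(2),s["force"])
E
```

```text
[ 0.51581142 -0.43760057  0.16310916] [3.13808567e+00 1.36897398e-01 6.34034522e-04] 4.9958311596218 [ 0.7   0.59 -0.11  1.52  0.07  1.03 -0.92] [-0.52282743  0.04209655 -2.56465407]
```

Request:
arm_command(deltas=[0,0,0.08,0,-0.0,0,25,0,0,0.16,0,0.03,0,25,0,0,0.24,0,0.06,0,25,0,0,0.32,0,0.1,0,25,0,0,0.4,0,0.14,0,25,0,0,0.48,-0.002,0.18,0,25,0,0,0.56,-0.004,0.22,0,25,0,0,0.6,-0.005,0.25,0,25,0,0,0.6,-0.005,0.25,0,25,0,0,0.6,-0.005,0.25,0,25])

```text
clock: 23.75
position: [0.51, -0.1868, 0.1616]
ee_rot: [-2.732, -1.548, 0.003]
force: [0.6, -0.8, -1.4]
width: 0.392
gripper_force: 24.9
```

Request:
arm_command(deltas=[0,0,0.08,0,0.03,0,25,0,0,0.16,0,0.06,0,25,0,0,0.24,0,0.09,0,25,0,0,0.32,0,0.12,0,25,0,0,0.4,0,0.15,0,25,0,0,0.48,-0.002,0.175,0,25,0,0,0.543,-0.004,0.1906,0,25,0,0,0.543,-0.004,0.1906,-0.02,25,0,0,0.543,-0.004,0.1906,-0.05,25,0,0,0.543,-0.004,0.1906,-0.05,25,0,0,0.543,-0.004,0.1906,-0.05,25,0,0,0.543,-0.004,0.1906,-0.05,25])

```text
clock: 24.95
position: [0.5076, 0.0027, 0.1139]
ee_rot: [1.85, 2.538, 0.001]
force: [-0.4, 0.3, -2.0]
width: 0.387
gripper_force: 24.9
```

```bash
python3 - <<'E'
from h import *
s=sensors.observe();print(s["position"],s["ee_rot"],2*np.degrees(np.arctan(s["ee_rot"][1]/s["ee_rot"][0])),s["joints"].round(2),s["force"])
E
```

```text
[0.50755792 0.00271449 0.11385522] [1.85047140e+00 2.53796372e+00 1.04746611e-03] 107.80718014700179 [ 0.36  0.48 -0.62  1.97  0.39  0.81 -0.17] [-0.4243792   0.29610708 -1.98105997]
```

Yaw and position are right. I'll lower, release to a 55 mm opening (clear of the wide board) and withdraw.

Request:
arm_command(deltas=[0,0,0,-0.0008,0,-0.012,25,0,0,0,-0.0008,0,-0.02,25,0,0,0,-0.0008,0,-0.0235,25,0,0,0,-0.0008,0,-0.025,25,0,0,0,-0.0008,0,-0.0256,25,0,0,0,-0.0008,0,-0.0256,25])

```text
clock: 25.55
position: [0.5055, 0.0029, 0.0881]
ee_rot: [1.849, 2.54, -0.002]
force: [-5.4, -0.2, 12.5]
width: 0.39
gripper_force: 24.9
```

Request:
arm_command(deltas=[0,0,0,0,0,0,55,0,0,0,0,0,0,55,0,0,0,0,0,0,55,0,0,0,0,0,0,55,0,0,0,0,0,0.03,55,0,0,0,0,0,0.07,55,0,0,0,0,0,0.11,55,0,0,0,0,0,0.15,55,0,0,0,0,-0.05,0.15,55,0,0,0,0,-0.1,0.15,55,0,0,0,0,-0.15,0.15,55,0,0,0,0,-0.2,0.15,55,0,0,0,0,-0.25,0.15,55,0,0,0,0,-0.3,0.15,55,0,0,0,0,-0.3,0.15,55])

```text
clock: 27.05
position: [0.5039, -0.3058, 0.2363]
ee_rot: [1.863, 2.529, -0.005]
force: [-0.2, -1.0, -0.4]
width: 0.596
gripper_force: 0.0
```

```bash
python3 - <<'E'
from h import *
s=sensors.observe();print(s["position"],s["clock"])
cv2.imwrite("pics/i1.png",cv2.resize(optics.get_image("top")[115:205,195:305],None,fx=7,fy=6.6667,interpolation=cv2.INTER_CUBIC))
cv2.imwrite("pics/i2.png",cv2.resize(optics.get_image("scene")[150:290,130:305],None,fx=4,fy=4,interpolation=cv2.INTER_CUBIC))
p=[.5551,.018,np.radians(-72.15)]
print(((proj(world(rect(.24,.036,.085,0,-.052),p))-[195,115])*[7,6.6667]).round().tolist())
E
```

```text
[ 0.50387421 -0.30582816  0.23630951] 27.05
[[632.0, 270.0], [653.0, 336.0], [183.0, 464.0], [163.0, 398.0]]
```

View pics/i1.png

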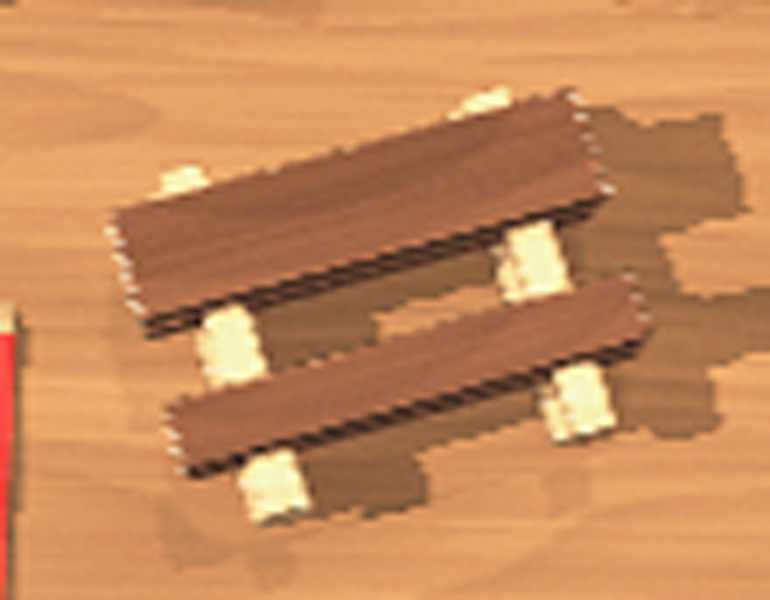

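View pics/i2.png

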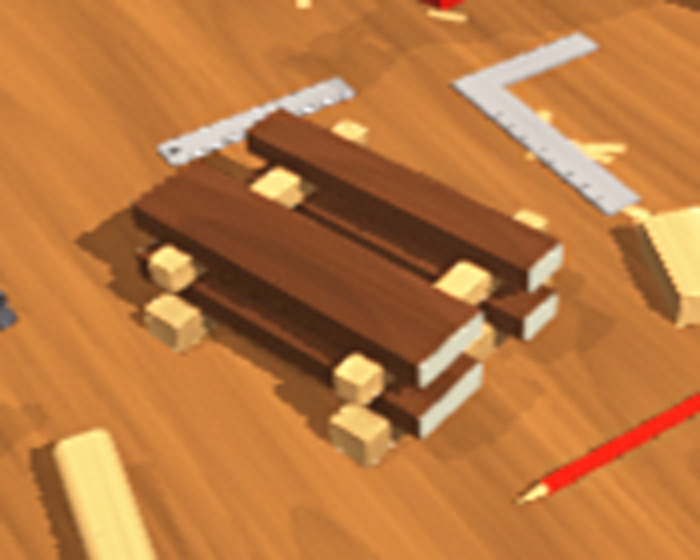

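The stack is complete. The narrow board's corners at (165,405)-(650,330) match the prediction, all end faces are flush, and the rule and pencil are undisturbed. I'll hand it in.

```bash
python3 -c "
from cell import arm; print(arm.sign_off())"
```

```text
the job is handed in; nothing more can be done
None
```

I laid both sticks above the bearers and both boards on the sticks above their lower twins, all within about 2–3 mm by camera; the lower boards, pencil and rule look unmoved, and I handed the job in at about 27 s (no verdict was returned).

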